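Lock the top tier onto the bamboo stacking box

ROBOT

A 7-joint arm with a two-finger parallel gripper is mounted at the origin on the work surface. World frame = base frame: x ahead of the robot, y to its left, z up, the work surface at z = 0. Lengths are in m, angles in rad, forces in N, time in s.
With the tool pointing down it reaches from about 0.425 to 0.875 m from the base axis. Payload 4.7 kg.
Tool frame: the origin (TCP) lies on the mounting face of the last link; the fingertips stand 182 mm ahead of it and the grasp point (between the pads) lies 164 mm ahead of it (ctrl.finger_overhang is the distance from the TCP to the fingertips, in m); z points along the fingers, y is the line along which they close (so a half turn about z gives the same grasp; the last joint's range is limited). The gripper opens to 87 mm and grips with 3 to 60 N. Pads are 19 mm wide; open, the fingers measure 117 mm over their backs; the gripper's body (75 mm by 190 mm) begins 51 mm behind the grasp point.
Start: joints at [-1.215, 0.321, -0.07, 1.45, 0.023, 1.371, -0.057], TCP at [0.218, 0.612, 0.405] pointing down, gripper open.
Joint ranges: [-2.86, 2.86], [-0.3, 2.09], [-1.38, 1.24], [0.06, 2.45], [-1.56, 4.7], [0.09, 2.05], [-2.69, 2.69]. Speed limits (rad/s): [2.57, 2.57, 3.14, 3.14, 3.14, 3.14, 3.14].

INTERFACE

Orientations are given as a rotation vector (axis times angle).
In Python, from bench import ctrl gives the robot as it stands.
- The arm moves only by the shell command python3 -m jog 'ROWS' [FORCE]. ROWS is a JSON object of lists of equal length, an entry for each row: "translation": the shift along the tool's x, y, z as a fraction of full scale, a list of three; "yaw": the turn about the tool's z as a fraction of full scale; "jaw": the closure, from 0 (fully open) to 1 (shut). In form: {"translation": [[dx, dy, dz], ...], "yaw": [yaw, ...], "jaw": [jaw, ...]}. A call has 1 to 8 rows; each row is the pose to reach, as a shift and turn from the pose commanded when the call began, along the tool's axes at that moment, turning the shorter way round; what a row does not reach only later rows make up. Full scale, the value 1, is 0.2 m for a shift and 180 degrees for a turn. A row lasts 1/8 s, in which the tool goes at most 62.5 mm and 10.7 degrees, less where a joint would pass 70% of its speed; a pose out of reach is approached as far as the arm can. A call with a number of a shift or a turn outside -1 to 1 is refused whole. A call with a gripper value outside its range is refused whole. The fingers move at their own pace and stop on an object; FORCE is the grip in N (left out, the last holds). Time passes only in rows, so rows that repeat a pose let the fingers close. It gives the time, the measured TCP pose, the force, the opening and the grip force at its end, in the units of the state.
- ctrl.get_state(): the state, without advancing time (a new reading comes with each control period).
- ctrl.get_image(name): name is "scene" or "top" or "wrist"; returns a dict with "pixels" (400x640x3 uint8, blue, green, red), "fx", "fy", "cx", "cy" (pixels), "R" (3x3) and "t" (3): a world point X has camera coordinates R X + t; the wrist camera has in their place "mount" (4x4, takes a point from camera to tool coordinates, whose origin is the TCP and whose axes are the flange's). Camera axes: x right, y down, z forward; pixel columns grow to the right and rows downward; lengths in m; the calibration is good to about 2 mm. A picture is of the moment at which its call begins: read the wrist's pose just before it. There is no depth.
- ctrl.close_job(): hands the job in; it is judged then, once.
Trained networks look in a picture, given as the dict that the camera call returned (one of the last four; its "shot" number tells which), for a name from the list of things; names that differ only in an ending like _2 or _b are one class to them, and where a whole thing is asked for, a point or a joint stands for the part that bears it (a point fixed in the world has none). Each returns a list of dicts, best first, with "p" (0 to 1); they miss things now and then, are a little off and sometimes report something else, mostly with a low value. They report only what shows in the picture. A call takes as long as a camera call. They do not tell look-alikes from the thing itself.
- ctrl.silhouettes(label, picture): "region" (400x640 bool, what is visible of it) and "at" ([column, row] in pixels, amid what is visible of it).
The state is a dict: "time": time; "joint_positions": joint angles; "qd": joint speeds; "joint_torque": joint torques, N m; "position": TCP position; "tool_rot": TCP orientation; "ft_force": force on the tool from outside, world axes, zero at the start; "torque": the same for the moment, N m; "grip_width": opening from 0.0 (shut) to 1.0 (fully open); "grip_force": force on a finger pad.
Only numpy, scipy, OpenCV 4.12 (cv2) and the standard library are available. Lean on these libraries where they do the work, as an engineer would, in place of code of your own. Each camera call takes 0.05 s, during which the arm holds its last target. There are 200 camera calls.

TASK

Close up the round bamboo stacking box so it can be carried by its handle: lay the sage-green separator disc flat in the recess at the top of the lower box, handle rib up, and let go of it. Then gently hang the top tier by its two steel lugs on the bayonet hooks and twist it clockwise, seen from above, until both lugs drop into their locking notches and it sits down flat on the rim. Leave the jug, photo frame, stones, trivet and candle glass where they are.

Things in the scene. Friction and masses are not known exactly. Their poses are not given: they have to be found in the camera images.
- base_box: Lower two tiers of a round bamboo stacking box, fixed. Drum 140 mm across, rim 80 mm above the table, open top, tea lights inside. Origin at the centre of its underside, z up. Outside the rim stand two equal steel bayonet hooks, half a turn apart, 73 to 91 mm from the axis, up to 105 mm high. Angles below: seen from above, counterclockwise from its own +x; second hook: add 180 degrees.
- seat (a point): Centre of the ledge in the lower box's recess, 74 mm above the table, on the box's axis: where the centre of the separator's underside belongs. The recess is round, 130 mm across, 6 mm deep below the rim.
- rim (a point): Centre of the lower box's rim plane, 80 mm above the table, on the axis: where the origin of the top tier belongs when locked.
- entry (a point): Point on the first hook's ledge, 87 mm above the table, 78 mm from the axis at 45 degrees: a lug is lowered here. The ledge runs from 7 to 60 degrees, open above from 21 to 60. From there a lug is twisted 45 degrees clockwise along the ledge, under a roof (underside at 101 mm, from 21 to -13 degrees), to the notch.
- notch (a point): Floor of the first hook's locking notch, under the roof, 80 mm above the table (7 mm below the ledge, level with the rim), 78 mm from the axis at 0 degrees, on the box's own +x. The notch runs from 7 to -7 degrees and ends at a stop wall. The hook's back wall is 88 mm from the axis, lug ends are at 84: keep the tier centred to 2 mm.
- separator: Round sage-green disc, 120 mm across, 5 mm thick, 0.09 kg, lying on the table. On its middle stands a dark wooden grip rib, 50 mm long along the disc's own x, 12 mm wide along y, its top 33 mm above the underside. Origin at the centre of the underside, z up. It fits the recess with 5 mm play all round; any yaw is right.
- top_tier: Closed bamboo drum, 140 mm across, 50 mm high, hollow and open below (44 mm free inside), 0.25 to 0.46 kg. Origin at the centre of its lower edge, z up. Two steel lugs at the lower edge reach 84 mm out along its +x and -x, 12 mm wide, 10 mm high. Dark bar handle on top: 70 mm long along x, 14 mm wide, from 50 to 86 mm high. Same after a half turn. Locked: its x lies along the lower box's x.
- jug: Turquoise ceramic jug, about 100 mm wide, 165 mm high, off to one side. Leave alone.
- photo_frame: Empty silver aluminium photo frame, 110 mm wide, 150 mm high, standing off to the other side. Leave alone.
- trivet: Orange hard silicone trivet, 140 mm across, 7 mm thick, no rib, lying towards the far edge. Not the separator. Leave alone.
- stone_a: Grey river stone, 52 mm across, 22 mm high. Leave alone.
- stone_b: Sand-coloured river stone, 44 mm across, 19 mm high. Leave alone.
- candle_glass: Amber candle glass, 68 mm across, 70 mm high, towards the far edge. Leave alone.
Not all that is in view belongs to the job. Leave any pink look-alike of the top_tier alone.

How it is judged:
On the way:
1. the separator lies flat in the recess of the lower box, rib up, released, with the top tier not yet on (horizontal distance between separator and seat below 0.0065 m and z of separator in the frame of seat between -0.0025 and 0.0025 m and angle between separator's own z axis and vertical below 0.05 rad and contact force between the fingers and separator below 0.05 N and distance between top_tier and rim above 0.03 m), for 0.2 s.
At the end, for the whole second after the job is handed in: Separator flat (0.05 rad) in the recess, within 6.5 mm of its centre and 2.5 mm of its height. Top tier at rest on the rim, both lugs in their notches: upright within 0.035 rad, within 6 mm of the axis, 2.5 mm in height, lug axis within 0.1 rad of the notches (horizontal distance between separator and seat below 0.0065 m and z of separator in the frame of seat between -0.0025 and 0.0025 m and angle between separator's own z axis and vertical below 0.05 rad and horizontal distance between top_tier and rim below 0.006 m and z of top_tier in the frame of rim between -0.0025 and 0.0025 m and angle between top_tier's own z axis and vertical below 0.035 rad and angle between the x axis of top_tier and the x axis of base_box, either way round below 0.1 rad and linear speed of top_tier below 0.02 m/s and angular speed of top_tier below 0.1 rad/s); the robot touches nothing.
It fails at once if the top tier is dropped or forced onto the lower box (more than 60 N) (contact force between top_tier and base_box above 60 N).
It fails at once if a bystander is shifted by more than 30 mm or knocked over (distance of any of jug, photo_frame, trivet, stone_a, stone_b, candle_glass from where it was at the start of the episode above 0.03 m or angle between any of jug, photo_frame, candle_glass's own z axis and vertical above 0.5 rad).
It also fails if it takes over 72 s, if anything falls off the work surface, if the arm or the gripper's body presses on something with over 40 N, if the wrist force passes 120 N, or if a joint passes its speed limit or range.

## Working session

There is one attempt and no reset: what is moved stays moved. The work goes in short steps, Python scripts to look and compute and a shell command to move; the robot and the scene stay as the last step left them, time stands still between calls to the robot, and variables do not carry over. Pictures are saved under pics/ and viewed, at most 14 in all, crops included, and the job is handed in when it is done.

```bash
mkdir -p pics; ls; python3 - <<'E'
from bench import ctrl
import cv2,numpy as np
s=ctrl.get_state();print({k:np.round(v,4).tolist() for k,v in s.items()})
for n in("scene","top"):
    im=ctrl.get_image(n);cv2.imwrite(f"pics/{n}0.png",im["pixels"]);print(n,im["fx"],im["fy"],im["cx"],im["cy"],np.round(im["R"],4).tolist(),np.round(im["t"],4).tolist())
im=ctrl.get_image("wrist");print(np.round(im["mount"],4).tolist(),im["fx"],im["cx"],im["cy"])
E
```

```text
pics
{'time': 0.0, 'joint_positions': [-1.2149, 0.3218, -0.07, 1.4517, 0.0226, 1.3708, -0.0569], 'qd': [-0.0001, 0.0003, 0.0003, -0.0009, -0.001, 0.0018, 0.0009], 'joint_torque': [-0.0003, -49.1269, -0.4039, -31.2532, -0.0638, 0.0436, 0.0002], 'position': [0.2179, 0.6122, 0.4037], 'tool_rot': [-0.5343, -3.0956, 0.003], 'ft_force': [-0.3609, 0.0861, -0.3575], 'torque': [0.0172, -0.0038, -0.0197], 'grip_force': 0.0, 'grip_width': 0.9961}
scene 415.7657709432176 415.7657709432176 321.7058780122747 201.05631892250028 [[0.1013, 0.9948, -0.006], [0.6057, -0.0665, -0.7929], [-0.7893, 0.0766, -0.6093]] [-0.1186, -0.2455, 1.9908]
top 368.6379705587124 368.6379705587124 314.59113516654355 195.33834458565445 [[0.0061, -1.0, -0.002], [-0.9986, -0.006, -0.0518], [0.0517, 0.0023, -0.9987]] [0.0413, 0.5408, 1.2748]
[[0.0, -0.9699, -0.2434, 0.066], [1.0, 0.0002, -0.0007, 0.0002], [0.0008, -0.2434, 0.9699, 0.0198], [0.0, 0.0, 0.0, 1.0]] 340.5153983145568 321.57666541428165 196.26502631393555
```

View pics/scene0.png

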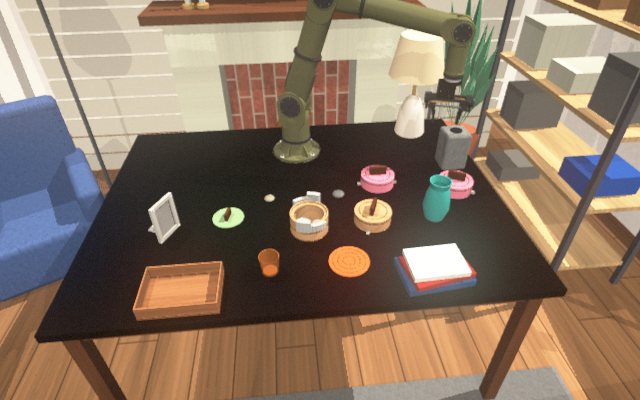

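View pics/top0.png

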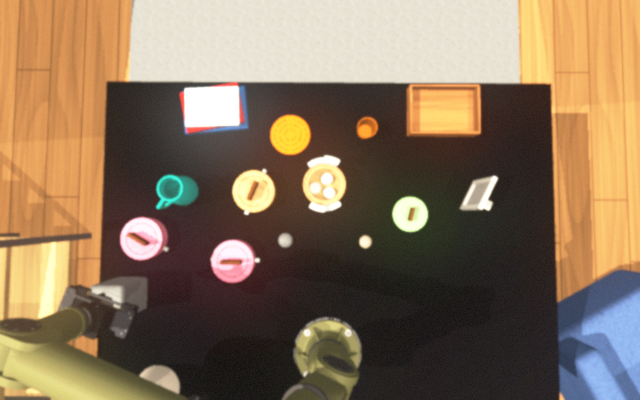

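The scene view shows the base box at (309,220), the tan top tier at (373,215), the separator at (228,217) and the two pink look-alikes. In the top view they are base (324,185) with hooks above and below, tier (254,191) and separator (410,214).

```bash
cat > h.py <<'E'
from bench import ctrl
import cv2,numpy as np
from scipy.spatial.transform import Rotation as Ro
def pose():
    s=ctrl.get_state();return np.array(s["position"]),Ro.from_rotvec(s["tool_rot"]).as_matrix()
def shot(n):
    p,R=pose();im=ctrl.get_image(n)
    if n=="wrist":
        M=np.array(im["mount"]);Rwc=R@M[:3,:3];c=R@M[:3,3]+p
    else:
        Rwc=np.array(im["R"]).T;c=-Rwc@np.array(im["t"])
    im["Rwc"]=Rwc;im["c"]=c;return im
def ray(im,uv,z):
    uv=np.atleast_2d(uv).astype(float)
    d=np.c_[(uv[:,0]-im["cx"])/im["fx"],(uv[:,1]-im["cy"])/im["fy"],np.ones(len(uv))]@im["Rwc"].T
    return (im["c"]+d*((z-im["c"][2])/d[:,2])[:,None])[:,:2]
def proj(im,X):
    q=(np.atleast_2d(X)-im["c"])@im["Rwc"]
    return np.c_[im["fx"]*q[:,0]/q[:,2]+im["cx"],im["fy"]*q[:,1]/q[:,2]+im["cy"]]
def contour(m):
    cs,_=cv2.findContours(m.astype(np.uint8),cv2.RETR_EXTERNAL,cv2.CHAIN_APPROX_NONE)
    return max(cs,key=cv2.contourArea)[:,0]
def plan(xy,z,xdir,half=True):
    """rows needed: world target TCP xy,z and tool x direction angle (rad)"""
    p,R=pose();d=R.T@(np.r_[xy,z]-p)
    a=np.arctan2(R[1,0],R[0,0]);per=np.pi if half else 2*np.pi
    dy=(xdir-a+per/2)%per-per/2   # world ccw; tool z is down -> yaw=-dy
    return np.round(d/0.2,4),round(-dy/np.pi,4)
E
python3 - <<'E'
from h import *
p,R=pose();print("toolR",np.round(R,3).tolist())
im=shot("top")
for n in["base_box","top_tier","separator","stone_a","stone_b","candle_glass","trivet","jug","photo_frame"]:
    for r in ctrl.silhouettes(n,im)[:4]:
        c=contour(r["region"]);(x,y),w=cv2.minEnclosingCircle(c.astype(np.float32))
        print(n,round(r["p"],2),np.round(r["at"]),round(x),round(y),round(w,1),[np.round(ray(im,(x,y),z)[0],3).tolist() for z in(0,.05,.08)])
E
```

```text
toolR [[-0.942, 0.335, -0.0], [0.335, 0.942, -0.001], [-0.0, -0.002, -1.0]]
base_box 0.8 [325. 180.] 324 184 27.8 [[0.582, 0.013], [0.578, 0.014], [0.575, 0.015]]
base_box 0.18 [369. 124.] 366 128 10.5 [[0.781, -0.139], [0.769, -0.132], [0.762, -0.128]]
top_tier 0.81 [254. 191.] 255 191 22.8 [[0.555, 0.256], [0.552, 0.247], [0.55, 0.242]]
top_tier 0.81 [142. 239.] 144 241 24.9 [[0.378, 0.644], [0.382, 0.62], [0.384, 0.607]]
top_tier 0.66 [230. 261.] 234 260 22.6 [[0.314, 0.327], [0.321, 0.316], [0.324, 0.31]]
separator 0.81 [411. 213.] 410 215 17.0 [[0.476, -0.291], [0.475, -0.278], [0.475, -0.27]]
separator 0.35 [257. 194.] 255 192 23.7 [[0.554, 0.256], [0.551, 0.247], [0.549, 0.242]]
stone_a 0.64 [366. 240.] 365 241 5.7 [[0.382, -0.133], [0.385, -0.127], [0.387, -0.123]]
stone_a 0.62 [288. 241.] 285 240 7.2 [[0.383, 0.147], [0.386, 0.143], [0.388, 0.141]]
stone_b 0.64 [366. 240.] 365 241 5.7 [[0.382, -0.133], [0.385, -0.127], [0.387, -0.123]]
stone_b 0.62 [288. 241.] 285 240 7.2 [[0.383, 0.147], [0.386, 0.143], [0.388, 0.141]]
candle_glass 0.53 [368. 125.] 366 128 10.3 [[0.783, -0.137], [0.771, -0.13], [0.764, -0.126]]
trivet 0.66 [290. 137.] 290 135 20.2 [[0.756, 0.134], [0.745, 0.131], [0.739, 0.129]]
jug 0.71 [175. 191.] 176 195 23.1 [[0.539, 0.535], [0.536, 0.516], [0.535, 0.505]]
jug 0.59 [369. 127.] 366 128 10.8 [[0.783, -0.137], [0.771, -0.13], [0.764, -0.126]]
photo_frame 0.77 [483. 194.] 478 193 23.4 [[0.553, -0.533], [0.55, -0.51], [0.548, -0.497]]
```

```bash

python3 -m jog '{"translation":[[-0.25,-0.2,0],[-0.5,-0.4,0],[-0.745,-0.588,0]],"yaw":[0,0,0],"jaw":[0,0,0]}' | tail -c 400
python3 -m jog '{"translation":[[-0.25,-0.2,0],[-0.5,-0.4,0],[-0.745,-0.588,0]],"yaw":[0,0,0],"jaw":[0,0,0]}' | tail -c 400
python3 -m jog '{"translation":[[-0.25,-0.2,0],[-0.5,-0.4,0],[-0.745,-0.588,0],[-0.745,-0.588,0],[-0.745,-0.588,0]],"yaw":[0,0,0,0,0],"jaw":[0,0,0,0,0]}'
python3 - <<'E'
from h import *
im=shot("wrist");cv2.imwrite("pics/w1.png",im["pixels"]);print(im["c"])
import pickle;pickle.dump(im,open("w1.pkl","wb"))
for n in["base_box","top_tier"]:
    for r in ctrl.silhouettes(n,im)[:2]:
        print(n,r["p"],r["at"],ray(im,r["at"],.06))
E
```

```text
time: 1.02
position: [0.3184, 0.4519, 0.4049]
tool_rot: [0.534, 3.096, 0.001]
ft_force: [1.9, -0.3, 0.7]
grip_width: 1.003
grip_force: 0.0
time: 1.4
position: [0.418, 0.2929, 0.4052]
tool_rot: [0.534, 3.095, 0.002]
ft_force: [0.5, 0.6, 0.4]
grip_width: 0.999
grip_force: 0.0
time: 2.02
position: [0.5181, 0.1344, 0.4048]
tool_rot: [-0.535, -3.095, -0.001]
ft_force: [0.2, 0.7, 0.2]
grip_width: 0.998
grip_force: 0.0
[0.45598129 0.15670254 0.38499687]
base_box 0.72 [52.0, 133.0] [[ 0.38980259 -0.08884428]]
base_box 0.68 [238.8, 231.9] [[0.53951289 0.03811756]]
top_tier 0.89 [443.9, 164.6] [[0.54250184 0.2506811 ]]
```

View pics/w1.png

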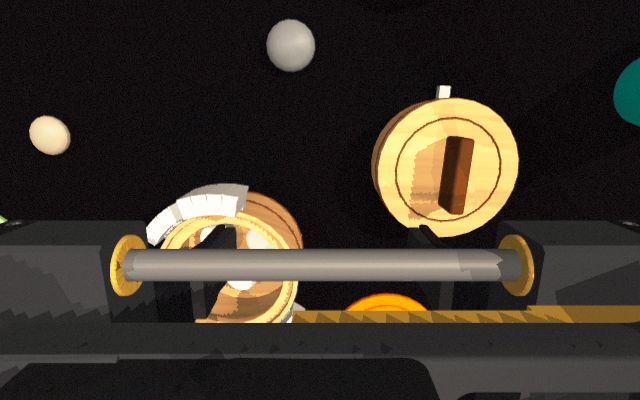

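The wrist view shows the tier around (445,165) with its handle at (457,175), one lug at (444,92), and the base half hidden by the gripper at (235,240). I'll fit the tier here, then shift so the base shows in the upper half.

```bash

cat >> h.py <<'E'
from scipy.optimize import minimize
def box(lx,ly,z0,z1,x0=0,y0=0): return np.array([[x0+a*lx/2,y0+b*ly/2,z] for a in(-1,1) for b in(-1,1) for z in(z0,z1)])
def cyl(r,z0,z1):
    t=np.linspace(0,2*np.pi,72);return np.array([[r*np.cos(a),r*np.sin(a),z] for a in t for z in(z0,z1)])
def render(im,parts,v,S=4):
    m=np.zeros((400*S,640*S),np.uint8);c,s=np.cos(v[2]),np.sin(v[2])
    for P in parts:
        W=P@np.array([[c,-s,0],[s,c,0],[0,0,1]]).T+[v[0],v[1],0]
        q=(proj(im,W)+.5)*S-.5
        cv2.fillConvexPoly(m,cv2.convexHull(q.astype(np.float32)).astype(np.int32),1)
    return cv2.resize(m*255,(640,400),interpolation=cv2.INTER_AREA)/255.
def fit(im,mask,parts,v0,free=(0,1,2),valid=None):
    mask=mask.astype(float);w=np.ones_like(mask) if valid is None else valid;v0=np.array(v0,float);sc=np.array([.004,.004,.08])
    def f(u):
        v=v0.copy();v[list(free)]+=u*sc[list(free)]
        r=render(im,parts,v);return 1-(np.minimum(r,mask)*w).sum()/(np.maximum(r,mask)*w).sum()
    n=len(free);sim=np.vstack([-np.ones(n)*.7]+[-np.ones(n)*.7+2*e for e in np.eye(n)])
    o=minimize(f,np.zeros(n),method="Nelder-Mead",options=dict(initial_simplex=sim,xatol=.01,fatol=1e-5,maxiter=150))
    v=v0.copy();v[list(free)]+=o.x*sc[list(free)];return v,1-o.fun
def dark(im,reg):   # dark brown handle / rib inside filled region
    m=np.zeros((400,640),np.uint8);cv2.fillPoly(m,[cv2.convexHull(contour(reg))],1)
    px=im["pixels"].astype(int);k=(m>0)&(px[...,2]<135)&(px[...,1]<.6*px[...,2]+12)
    k=cv2.morphologyEx(k.astype(np.uint8),cv2.MORPH_OPEN,np.ones((3,3)))
    n,l,st,_=cv2.connectedComponentsWithStats(k);return l==1+np.argmax(st[1:,4])
E
python3 - <<'E'
from h import *
import pickle
im=pickle.load(open("w1.pkl","rb"))
r=ctrl.silhouettes("top_tier",im)[0]["region"]
d=dark(im,r);print(d.sum(),cv2.minAreaRect(contour(d)))
H=box(.07,.014,.05,.086);D=cyl(.07,0,.05);L=box(.168,.012,0,.01)
a0=np.array(cv2.boxPoints(cv2.minAreaRect(contour(d))));w=ray(im,a0,.07);e=max((w[1]-w[0],w[2]-w[1]),key=np.linalg.norm)
a=np.arctan2(e[1],e[0]);print(w.mean(0),a)
vh,i=fit(im,d,[H],[*w.mean(0),a]);print("handle",vh,i)
val=np.ones((400,640));val[215:]=0
print("drum",fit(im,r,[D,H,L],vh,(0,1),val))
o=im["pixels"].copy();o[d]=(255,0,255);o[contour(r)[:,1],contour(r)[:,0]]=(0,255,0)
cv2.imwrite("pics/t1.png",cv2.resize(o[60:260,340:560],None,fx=2,fy=2))
E
python3 -m jog '{"translation":[[-0.25,-0.15,0],[-0.5,-0.3,0],[-0.735,-0.465,0],[-0.735,-0.465,0],[-0.735,-0.465,0]],"yaw":[0,0,0,0,0],"jaw":[0,0,0,0,0]}' |head -3
python3 - <<'E'
from h import *
im=shot("wrist");cv2.imwrite("pics/w2.png",im["pixels"])
import pickle;pickle.dump(im,open("w2.pkl","wb"))
E
```

```text
1246 ((451.3990783691406, 174.0724639892578), (21.708648681640625, 76.95350646972656), 9.334999084472656)
[0.5518153  0.25176208] 2.722252659783214
handle [0.54954776 0.24951436 2.78218073] 0.5464607726720424
drum (array([0.55349064, 0.25513415, 2.78218073]), np.float64(0.9832655037886878))
time: 2.85
position: [0.6254, -0.0014, 0.4043]
tool_rot: [-0.532, -3.095, -0.001]
```

View pics/w2.png

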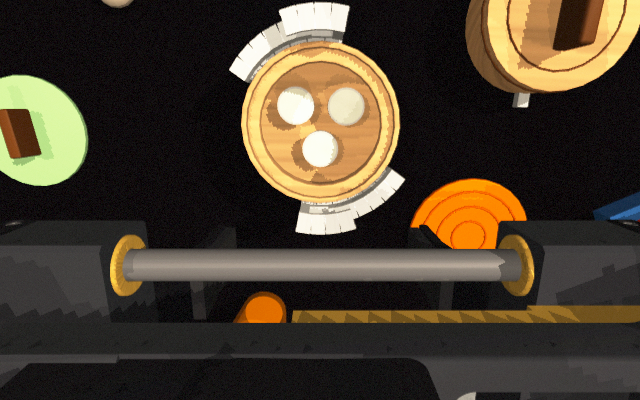

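The view shows the base with its rim centre near (320,120). The upper hook has its roof at (315,20) and open ledge at (255,60); the lower one has its roof at (325,218) and ledge at (385,190). The separator is at (30,130) on the left edge.

```bash
python3 - <<'E'
from h import *
import pickle
im=pickle.load(open("w2.pkl","rb"));px=im["pixels"].astype(int)
hsv=cv2.cvtColor(im["pixels"],cv2.COLOR_BGR2HSV).astype(int)
# rim outer circle: angular search of wood->dark/white transition, fit circle at z=.08
wood=(hsv[...,1]>55)&(hsv[...,2]>110)&(hsv[...,0]<30)
m=np.zeros((400,640),np.uint8);cv2.circle(m,(320,122),90,1,-1)
wood=cv2.morphologyEx((wood&(m>0)).astype(np.uint8),cv2.MORPH_OPEN,np.ones((3,3)))
c=contour(wood);W=ray(im,c,.08)
from scipy.optimize import least_squares
f=lambda v:np.hypot(W[:,0]-v[0],W[:,1]-v[1])-v[2]
o=least_squares(f,[.577,.014,.07],loss="soft_l1",f_scale=.001);ctr=o.x;print("rim",ctr,np.abs(o.fun).mean())
v,i=fit(im,cv2.drawContours(np.zeros((400,640),np.uint8),[cv2.convexHull(c)],-1,1,-1),[cyl(.07,0,.08)],[*ctr[:2],0],(0,1));print("drumfit",v,i)
wh=(hsv[...,1]<45)&(px.min(2)>110)
ys,xs=np.nonzero(wh);P=ray(im,np.c_[xs,ys],.105)-ctr[:2];r=np.hypot(*P.T);a=np.degrees(np.arctan2(P[:,1],P[:,0]))%360
k=(r>.073)&(r<.097)
for b in range(0,360,4):
    s=k&(a>=b)&(a<b+4)
    if s.sum()>3: print(b,s.sum(),round(r[s].min(),3),round(r[s].max(),3),round(px[ys[s],xs[s]].mean()))
E
```

```text
rim [0.57447788 0.01541579 0.06925632] 0.0002392933085888459
drumfit [0.57468564 0.01546953 0.        ] 0.9924621938159132
0 74 0.073 0.09 222
4 64 0.073 0.082 222
8 70 0.073 0.082 226
12 65 0.073 0.082 224
16 70 0.073 0.083 226
20 67 0.073 0.082 224
24 71 0.073 0.082 230
28 70 0.073 0.082 236
32 72 0.073 0.083 239
36 72 0.073 0.083 238
40 4 0.073 0.077 145
144 82 0.073 0.091 234
148 206 0.073 0.091 243
152 205 0.073 0.091 238
156 216 0.073 0.091 244
160 199 0.073 0.091 244
164 205 0.073 0.091 246
168 204 0.073 0.091 246
172 207 0.073 0.091 246
176 204 0.073 0.091 247
180 118 0.073 0.091 215
184 106 0.073 0.083 207
188 107 0.073 0.083 212
192 109 0.073 0.084 239
196 106 0.073 0.083 246
200 106 0.073 0.083 242
204 104 0.073 0.083 246
208 101 0.073 0.083 239
212 100 0.073 0.083 247
216 80 0.073 0.083 235
324 55 0.073 0.091 232
328 137 0.073 0.091 242
332 134 0.073 0.091 240
336 144 0.073 0.091 239
340 132 0.073 0.091 232
344 133 0.073 0.091 230
348 132 0.073 0.091 226
352 135 0.073 0.091 228
356 134 0.073 0.091 227
```

```bash

python3 -m jog '{"translation":[[-0.01,-0.27,0],[-0.02,-0.54,0],[-0.03,-0.795,0]],"yaw":[0,0,0],"jaw":[0,0,0]}' |head -2
python3 -m jog '{"translation":[[-0.01,-0.27,0.05],[-0.02,-0.54,0.1],[-0.03,-0.795,0.2],[-0.03,-0.795,0.2],[-0.03,-0.795,0.2]],"yaw":[0,0,0,0,0],"jaw":[0,0,0,0,0]}' |head -3
cat > sep.py <<'E'
from h import *
import sys
im=shot("wrist")
r=ctrl.silhouettes("separator",im)[0];print(r["p"],r["at"])
px=im["pixels"].astype(int);r=r["region"]
r=np.array(r,bool)
d=dark(im,r);b=cv2.boxPoints(cv2.minAreaRect(contour(d)));w=ray(im,b,.02);e=max((w[1]-w[0],w[2]-w[1]),key=np.linalg.norm)
v,i=fit(im,d,[box(.05,.012,.005,.033)],[*w.mean(0),np.arctan2(e[1],e[0])]);print("rib",v,np.degrees(v[2]),i)
m=np.zeros((400,640),np.uint8);cv2.fillPoly(m,[cv2.convexHull(contour(r))],1)
print("disc",fit(im,m,[cyl(.06,0,.005)],v,(0,1)))
o=im["pixels"].copy();o[d]=(255,0,255);cv2.imwrite(sys.argv[1],o)
E
python3 sep.py pics/s1.png
```

```text
time: 3.28
position: [0.5773, -0.1538, 0.4051]
time: 3.9
position: [0.5311, -0.3044, 0.3648]
tool_rot: [0.53, 3.096, 0.003]
0.74 [318.2, 119.8]Traceback (most recent call last):
  File "sep.py", line 7, in <module>
    d=dark(im,r);b=cv2.boxPoints(cv2.minAreaRect(contour(d)));w=ray(im,b,.02);e=max((w[1]-w[0],w[2]-w[1]),key=np.linalg.norm)
  File "h.py", line 52, in dark
    n,l,st,_=cv2.connectedComponentsWithStats(k);return l==1+np.argmax(st[1:,4])
                                                             ~~~~~~~~~^^^^^^^^^^
    return _wrapfunc(a, 'argmax', axis=axis, out=out, **kwds)
    return bound(*args, **kwds)
ValueError: attempt to get argmax of an empty sequence
```

```bash
python3 - <<'E'
from h import *
im=shot("wrist");cv2.imwrite("pics/s0.png",im["pixels"])
r=ctrl.silhouettes("separator",im)[0]["region"];print(r.sum())
px=im["pixels"];print(px[90:150:6,300:345:6].tolist())
a=cv2.imread("pics/w1.png");print("tier",a[150:210:10,445:475:5].tolist())
E
```

```text
12006
[[[211, 255, 248], [200, 254, 244], [200, 254, 245], [201, 254, 244], [210, 255, 249], [213, 255, 249], [211, 255, 248], [212, 255, 249]], [[210, 255, 249], [207, 255, 248], [53, 107, 186], [54, 102, 184], [206, 254, 246], [209, 255, 248], [210, 255, 248], [206, 255, 248]], [[158, 239, 210], [151, 236, 203], [56, 106, 187], [51, 101, 184], [184, 252, 234], [183, 252, 233], [205, 255, 247], [208, 255, 248]], [[155, 236, 204], [158, 238, 205], [54, 106, 186], [44, 100, 181], [181, 251, 232], [182, 252, 232], [206, 255, 247], [211, 255, 248]], [[152, 235, 203], [154, 236, 204], [48, 97, 172], [42, 95, 178], [171, 247, 225], [183, 252, 232], [199, 255, 246], [205, 255, 247]], [[154, 236, 202], [153, 236, 203], [36, 76, 141], [38, 97, 178], [94, 165, 171], [182, 252, 234], [191, 253, 237], [206, 255, 247]], [[151, 234, 201], [151, 235, 199], [41, 80, 114], [46, 98, 178], [32, 81, 157], [183, 252, 233], [182, 252, 233], [206, 255, 247]], [[150, 235, 200], [148, 234, 199], [86, 140, 128], [43, 94, 177], [27, 85, 164], [180, 252, 234], [179, 252, 233], [202, 255, 247]], [[149, 235, 197], [150, 235, 199], [149, 234, 200], [38, 91, 174], [34, 94, 170], [182, 252, 233], [179, 252, 232], [201, 255, 246]], [[147, 234, 197], [149, 234, 199], [149, 235, 199], [36, 91, 174], [43, 97, 178], [179, 252, 231], [177, 252, 230], [205, 255, 247]]]
tier [[[38, 65, 100], [11, 30, 54], [11, 25, 48], [17, 51, 99], [33, 72, 136], [31, 75, 140]], [[5, 29, 56], [10, 28, 55], [11, 32, 59], [34, 70, 131], [20, 70, 135], [32, 76, 140]], [[14, 32, 56], [13, 29, 55], [24, 45, 84], [34, 83, 154], [31, 74, 140], [108, 197, 250]], [[14, 32, 55], [12, 29, 56], [26, 60, 111], [30, 83, 154], [29, 80, 155], [134, 229, 255]], [[15, 33, 56], [15, 31, 58], [35, 74, 140], [27, 76, 153], [28, 78, 152], [135, 229, 254]], [[14, 24, 47], [18, 32, 60], [31, 70, 135], [30, 73, 140], [94, 170, 240], [122, 215, 253]]]
```

View pics/s0.png

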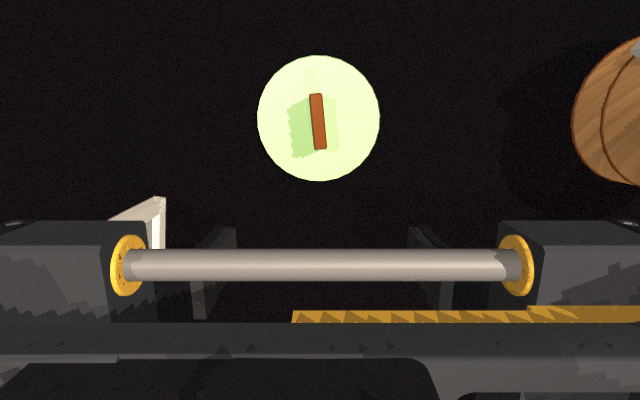

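The view shows the disc centred at (318,118) with the rib from (316,95) to (320,148); the photo frame's edge is visible at (140,215).

```bash
sed -i 's/(px\[...,2\]<135)&(px\[...,1\]<.6\*px\[...,2\]+12)/(px[...,2]<205)\&(px[...,1]<.62*px[...,2]+6)/' h.py
cat >> sep.py <<'E'
h=.0
for t in(.45,): print(pose()[0],plan(v[:2],.182+.012-.012+.0,v[2]))
E
python3 sep.py pics/s1.png
python3 - <<'E'
from h import *
import pickle
for f in("w1","w2"):
    im=pickle.load(open(f+".pkl","rb"))
    px=im["pixels"].astype(int);m=np.zeros((400,640),bool);
    if f=="w1": m[60:260,360:530]=1
    else: m[0:100,460:640]=1
    d=dark(im,m);v,i=fit(im,d,[box(.07,.014,.05,.086)],[.5535,.255,2.78]);print(f,v,np.degrees(v[2]),i,d.sum())
E
```

```text
0.56 [319.4, 118.3]
rib [ 0.47789143 -0.28793755 -0.24822435] -14.222207456527244 0.8558906934777005
disc (array([ 0.47793397, -0.28799846, -0.24822435]), np.float64(0.9881856599144638))
[ 0.53102642 -0.3052042   0.36509674] (array([ 0.2799, -0.0075,  0.9153]), np.float64(-0.0291))
w1 [0.5507 0.2522 2.724 ] 156.07370339363624 0.0 4339
w2 [0.55207976 0.25710924 2.67551739] 153.29585441272044 0.9210404726917591 1999
```

```bash

python3 -m jog '{"translation":[[0.28,-0.0075,0.2],[0.28,-0.0075,0.45],[0.28,-0.0075,0.7],[0.28,-0.0075,0.8],[0.28,-0.0075,0.875],[0.28,-0.0075,0.875]],"yaw":[-0.029,-0.029,-0.029,-0.029,-0.029,-0.029],"jaw":[0,0,0,0,0,0]}' 20 
python3 -m jog '{"translation":[[0,0,0],[0,0,0],[0,0,0],[0,0,0],[0,0,0],[0,0,0],[0,0,0]],"yaw":[0,0,0,0,0,0,0],"jaw":[1,1,1,1,1,1,1]}' 20
```

```text
time: 4.95
position: [0.4775, -0.2892, 0.1899]
tool_rot: [-0.392, -3.117, 0.0]
ft_force: [-0.4, -0.3, -0.1]
grip_width: 1.002
grip_force: 0.0
time: 5.82
position: [0.4771, -0.2891, 0.1897]
tool_rot: [0.393, 3.117, 0.0]
ft_force: [0.5, -0.4, -0.1]
grip_width: 0.286
grip_force: 0.0
```

```bash

python3 -m jog '{"translation":[[0,0,0],[0,0,0],[0,0,0],[0,0,-0.1],[0,0,-0.3],[0,0,-0.5],[0,0,-0.7],[0,0,-0.7]],"yaw":[0,0,0,0,0,0,0,0],"jaw":[1,1,1,1,1,1,1,1]}' 20
python3 sep.py pics/s2.png; python3 - <<'E'
from h import *
print(plan([.5746,.0155],.34,np.radians(160)))
im=shot("wrist");cv2.imwrite("pics/s2.png",im["pixels"])
E
```

```text
time: 6.82
position: [0.4778, -0.2903, 0.3345]
tool_rot: [0.393, 3.109, -0.002]
ft_force: [-0.0, -0.7, -0.9]
grip_width: 0.132
grip_force: 20.0
0.81 [321.0, 190.1]
rib [ 0.51223998 -0.30000388 -0.5552676 ] -31.81449019528709 0.55601384097525
disc (array([ 0.48497498, -0.29353821, -0.5552676 ]), np.float64(0.6270221691378267))
[ 0.4768659  -0.28911191  0.33054691] (array([-0.1839, -0.0092,  0.743 ]), np.float64(0.0969))
(array([-0.0954,  1.5967, -0.0465]), np.float64(0.0313))
```

View pics/s2.png

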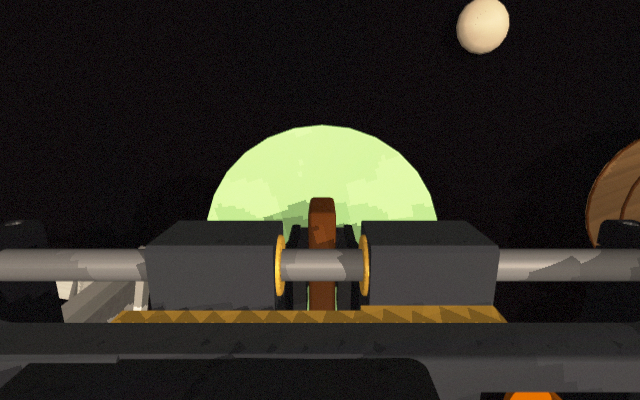

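The disc hangs flat from the gripper; its front edge is at (322,125), centred. I'll measure its offset in the hand.

```bash
cat > disc.py <<'E'
from h import *
from scipy.optimize import least_squares
def hand():
    p,R=pose();im=shot("wrist");q=im["pixels"].astype(int)
    m=((q[...,1]>q[...,2]+5)&(q[...,1]>q[...,0]+40)&(q[...,1]>100)).astype(np.uint8);m[215:]=0
    c=contour(m);c=c[(c[:,1]<212)]
    W=ray(im,c,p[2]-.1847)
    o=least_squares(lambda v:np.hypot(W[:,0]-v[0],W[:,1]-v[1])-.06,p[:2],loss="soft_l1",f_scale=.001)
    return p,R,o.x,np.abs(o.fun).mean()
if __name__=="__main__":
    p,R,c,e=hand();off=c-p[:2];print("disc",c,"offset tool",R[:2,:2].T@off,e)
    t=np.array([.5746,.0155]);print("shift",(R[:2,:2].T@(t-c)/.2).round(4), p)
E
python3 disc.py
```

```text
disc [ 0.47750269 -0.28886599] offset tool [-0.00085797  0.00017312] 0.00576361189949542
shift [-0.0927  1.5947] [ 0.47662859 -0.28882082  0.32948259]
```

```bash

python3 -m jog '{"translation":[[-0.01,0.2,0],[-0.02,0.5,0],[-0.046,0.8,0]],"yaw":[0,0,0],"jaw":[1,1,1]}' 20 |head -2
python3 -m jog '{"translation":[[-0.01,0.25,0],[-0.02,0.5,0],[-0.04,0.72,0],[-0.046,0.795,0],[-0.046,0.795,0.1],[-0.046,0.795,0.1],[-0.046,0.795,0.1]],"yaw":[0,0,0,0,0,0,0],"jaw":[1,1,1,1,1,1,1]}' 20
python3 disc.py;python3 - <<'E'
from h import *
im=shot("wrist");cv2.imwrite("pics/s3.png",im["pixels"])
E
```

```text
time: 7.4
position: [0.5253, -0.1349, 0.3285]
time: 8.28
position: [0.5739, 0.0142, 0.3098]
tool_rot: [-0.396, -3.116, 0.001]
ft_force: [0.7, 0.6, -0.3]
grip_width: 0.138
grip_force: 20.0
disc [0.57502735 0.0137464 ] offset tool [-0.00122328 -0.0001602 ] 0.005759728992803615
shift [0.0043 0.008 ] [0.57388288 0.01420712 0.30979517]
```

View pics/s3.png

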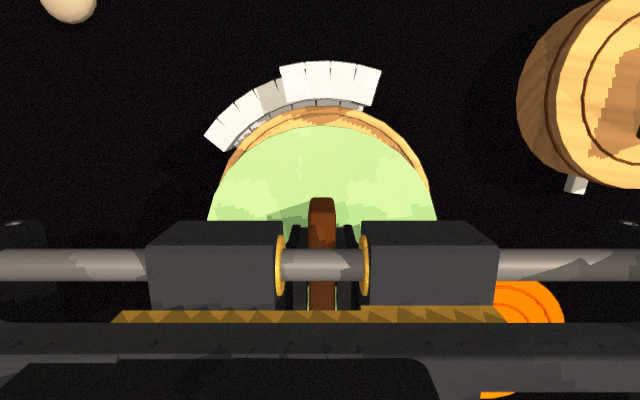

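The disc is over the recess at (322,175), with the hook at (300,95) clear of it. Correct by 1–2 mm and lower.

```bash

python3 -m jog '{"translation":[[0.004,0.008,0],[0.004,0.008,0.1],[0.004,0.008,0.16],[0.004,0.008,0.2],[0.004,0.008,0.215],[0.004,0.008,0.226],[0.004,0.008,0.226]],"yaw":[0,0,0,0,0,0,0],"jaw":[1,1,1,1,1,1,1]}' 20
```

```text
time: 9.25
position: [0.5738, 0.0171, 0.2648]
tool_rot: [0.393, 3.117, 0.0]
ft_force: [-0.0, 0.9, -1.4]
grip_width: 0.134
grip_force: 20.0
```

```bash

python3 -m jog '{"translation":[[0,0,0],[0,0,0],[0,0,0],[0,0,0],[0,0,-0.1],[0,0,-0.3],[0,0,-0.5],[-0.2,0,-0.65]],"yaw":[0,0,0,0,0,0,0,0],"jaw":[0.6,0.6,0.6,0.6,0,0,0,0]}' 20
python3 -m jog '{"translation":[[-0.3,0,0],[-0.3,0,0],[-0.3,0,0]],"yaw":[0,0,0],"jaw":[0,0,0]}' 20
python3 - <<'E'
from h import *
im=shot("wrist");cv2.imwrite("pics/s4.png",im["pixels"])
q=im["pixels"].astype(int)
m=((q[...,1]>q[...,2]+5)&(q[...,1]>q[...,0]+40)&(q[...,1]>100)).astype(np.uint8);m[215:]=0
c=cv2.convexHull(contour(m))
k=np.zeros((400,640),np.uint8);cv2.fillPoly(k,[c],1)
print(fit(im,k,[cyl(.06,.0785,.079)],[.5746,.0155,0],(0,1)))
print(plan([.552+.058,.256-.015],.40,np.radians(153.3)))
E
```

```text
time: 10.25
position: [0.6117, 0.0078, 0.397]
tool_rot: [0.39, 3.116, 0.004]
ft_force: [1.1, 0.5, 0.4]
grip_width: 0.767
grip_force: 0.0
time: 10.62
position: [0.6702, -0.0077, 0.3936]
tool_rot: [-0.393, -3.115, 0.001]
ft_force: [-0.1, -0.1, 0.9]
grip_width: 0.993
grip_force: 0.0
(array([0.57402702, 0.01706259, 0.        ]), np.float64(0.9906991698871779))
(array([ 0.5981,  1.1295, -0.0272]), np.float64(0.0686))
```

View pics/s4.png

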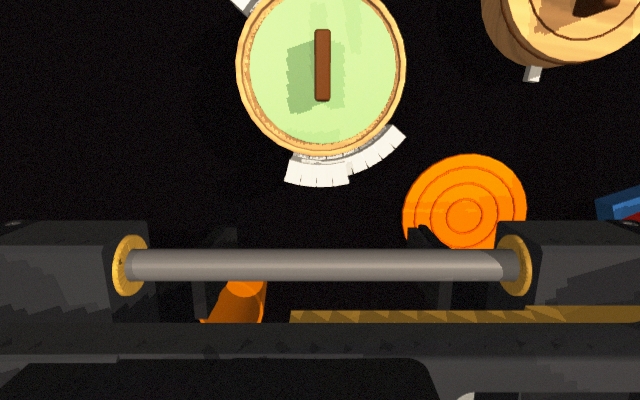

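The separator lies flat and centred in the recess (disc centre (320,65), within 2 mm of the axis). Now to the tier.

```bash

python3 -m jog '{"translation":[[0.15,0.28,0],[0.3,0.565,0]],"yaw":[0,0],"jaw":[0,0]}' 20 |head -2
python3 -m jog '{"translation":[[0.15,0.28,0],[0.298,0.56,0],[0.298,0.565,0],[0.298,0.565,0],[0.298,0.565,0]],"yaw":[0.03,0.069,0.069,0.069,0.069],"jaw":[0,0,0,0,0]}' 20 |head -3
cat > tier.py <<'E'
from h import *
import sys
im=shot("wrist");cv2.imwrite(sys.argv[1],im["pixels"])
x0=[.552,.256,np.radians(153.3)];u=proj(im,[[x0[0],x0[1],.05]])[0]
m=np.zeros((400,640),np.uint8);cv2.circle(m,(int(u[0]),int(u[1])),70,1,-1);m[215:]=0
px=im["pixels"].astype(int)
d=(m>0)&(px[...,2]<205)&(px[...,1]<.62*px[...,2]+6)&(px[...,2]>75);d=cv2.morphologyEx(d.astype(np.uint8),cv2.MORPH_OPEN,np.ones((3,3)))
n,l,st,_=cv2.connectedComponentsWithStats(d);d=l==1+np.argmax(st[1:,4])
v,i=fit(im,d,[box(.07,.014,.05,.086)],x0);print("handle",v,np.degrees(v[2]),i,d.sum())
r=ctrl.silhouettes("top_tier",im)
for q in r[:1]:
    val=np.ones((400,640));val[215:]=0
    w,j=fit(im,q["region"],[cyl(.07,0,.05),box(.07,.014,.05,.086),box(.168,.012,0,.01)],v,(0,1),val);print("drum",w,j,q["at"])
print(pose()[0],plan(w[:2],.215,v[2]))
E
python3 tier.py pics/t2.png
```

```text
time: 10.92
position: [0.6396, 0.1144, 0.3958]
time: 11.55
position: [0.6116, 0.2357, 0.3954]
tool_rot: [0.732, 3.054, 0.0]
handle [0.5527787  0.25539256 2.7466616 ] 157.3721171533771 0.9304304343007086 1418
drum [0.55298703 0.25508111 2.7466616 ] 0.9873343365555974 [309.4, 109.9]
[0.61182796 0.23590059 0.39504884] (array([ 0.3063, -0.0481,  0.9   ]), np.float64(-0.024))
```

View pics/t2.png

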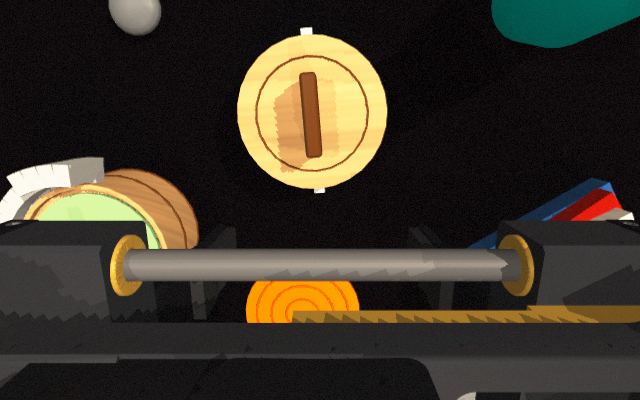

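The tier is fully visible at (312,112), with its handle from (308,75) to (314,155) and lugs at (306,31) and (320,190). Both fits agree, so I'll grasp.

```bash

python3 -m jog '{"translation":[[0.306,-0.048,0.2],[0.306,-0.048,0.45],[0.306,-0.048,0.65],[0.306,-0.048,0.75],[0.306,-0.048,0.79],[0.306,-0.048,0.79],[0.306,-0.048,0.79]],"yaw":[-0.024,-0.024,-0.024,-0.024,-0.024,-0.024,-0.024],"jaw":[0,0,0,0,0,0.4,0.5]}' 40
python3 -m jog '{"translation":[[0,0,0],[0,0,0],[0,0,0],[0,0,0],[0,0,0],[0,0,0],[0,0,0],[0,0,0]],"yaw":[0,0,0,0,0,0,0,0],"jaw":[1,1,1,1,1,1,1,1]}' 40
python3 -c "
from h import *
print(ctrl.get_state()['joint_positions'],plan([.5746,.0155],.35,np.radians(204.5)),np.degrees(np.arctan2(*pose()[1][1::-1,0])))"
```

```text
time: 12.52
position: [0.5533, 0.2573, 0.2382]
tool_rot: [0.612, 3.079, 0.003]
ft_force: [-0.3, 1.1, 0.6]
grip_width: 0.852
grip_force: 0.0
time: 13.52
position: [0.5523, 0.2567, 0.2365]
tool_rot: [-0.612, -3.081, 0.001]
ft_force: [-1.9, -2.3, 2.0]
grip_width: 0.154
grip_force: 40.0
[-0.76235055  0.37977141  0.3433508   1.75253314 -0.14521507  1.03503561
  0.81142696] (array([-0.5637, -1.0724, -0.5666]), np.float64(-0.261)) 157.5270635114596
```

```bash

python3 -m jog '{"translation":[[0,0,-0.1],[0,0,-0.3],[0,0,-0.5],[0,0,-0.65],[-0.05,-0.1,-0.7],[-0.15,-0.3,-0.7],[-0.28,-0.536,-0.7]],"yaw":[0,0,0,0,0,0,0],"jaw":[1,1,1,1,1,1,1]}' 40
python3 -m jog '{"translation":[[-0.1,-0.2,0],[-0.2,-0.4,0],[-0.27,-0.5,0],[-0.284,-0.536,0],[-0.284,-0.536,0],[-0.284,-0.536,0],[-0.284,-0.536,0],[-0.284,-0.536,0]],"yaw":[-0.05,-0.1,-0.15,-0.2,-0.24,-0.261,-0.261,-0.261],"jaw":[1,1,1,1,1,1,1,1]}' 40
python3 - <<'E'
from h import *
im=shot("wrist");cv2.imwrite("pics/t3.png",im["pixels"])
import pickle;pickle.dump((im,pose()),open("t3.pkl","wb"))
print(pose()[0],plan([.5746,.0155],.3,np.radians(204.5)),ctrl.get_state()["ft_force"])
E
```

```text
time: 14.4
position: [0.5627, 0.1347, 0.3759]
tool_rot: [-0.61, -3.081, 0.001]
ft_force: [2.0, -0.1, -4.5]
grip_width: 0.157
grip_force: 40.0
time: 15.4
position: [0.5744, 0.015, 0.3762]
tool_rot: [0.664, -3.07, 0.0]
ft_force: [0.6, -0.1, -3.6]
grip_width: 0.156
grip_force: 40.0
[0.57447369 0.01529827 0.3762727 ] (array([-0.0012,  0.0006,  0.3814]), np.float64(-0.0004)) [-0.17178357  0.37321027 -3.53712166]
```

View pics/t3.png

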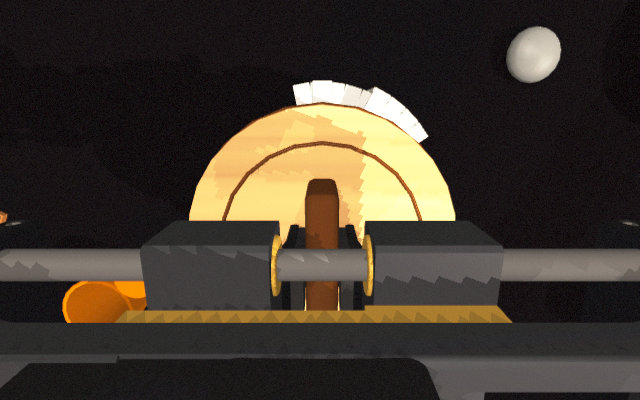

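The tier hangs level; its top edge arc peaks at (322,103), and the hook is visible at (360,105) beyond it. Fit the tier centre in the hand.

```bash
cat > arc.py <<'E'
from h import *
from scipy.optimize import least_squares
def arc(im,p,bottom):
    hsv=cv2.cvtColor(im["pixels"],cv2.COLOR_BGR2HSV).astype(int)
    t=(hsv[...,0]<32)&(hsv[...,1]>70)&(hsv[...,2]>90);t[216:]=0;t[:,:170]=0;t[:,480:]=0
    n,l,st,_=cv2.connectedComponentsWithStats(t.astype(np.uint8));t=l==1+np.argmax(st[1:,4])
    c=cv2.convexHull(contour(t))[:,0].astype(float);c=c[c[:,1]<205]
    W=ray(im,c,bottom+.05)
    o=least_squares(lambda v:np.hypot(W[:,0]-v[0],W[:,1]-v[1])-.07,p[:2],loss="soft_l1",f_scale=.001)
    return o.x,np.abs(o.fun).mean(),len(c)
E
python3 - <<'E'
from arc import *
import pickle
im,(p,R)=pickle.load(open("t3.pkl","rb"))
c,e,n=arc(im,p,p[2]-.2365);print(c,e,n,"tool off",R[:2,:2].T@(c-p[:2]),"shift",R[:2,:2].T@(np.array([.5746,.0155])-c)/.2)
E
```

```text
[0.57461786 0.01507663] 0.0003629704309127124 31 tool off [-3.95767787e-05 -2.61427154e-04] shift [-0.00079434  0.00196421]
```

```bash

python3 -m jog '{"translation":[[0,0.002,0.06],[0,0.002,0.12],[0,0.002,0.17],[0,0.002,0.21],[0,0.002,0.235],[0,0.002,0.25],[0,0.002,0.253],[0,0.002,0.253]],"yaw":[0,0,0,0,0,0,0,0],"jaw":[1,1,1,1,1,1,1,1]}' 40
python3 - <<'E'
from arc import *
p,R=pose();im=shot("wrist");cv2.imwrite("pics/t4.png",im["pixels"])
c,e,n=arc(im,p,p[2]-.2365);print(c,e,n,p,plan([.5746,.0155],.325,np.radians(159.5)))
E
```

```text
time: 16.45
position: [0.5747, 0.0162, 0.3263]
tool_rot: [-0.667, 3.069, 0.0]
ft_force: [-0.0, -0.3, -3.1]
grip_width: 0.153
grip_force: 40.0
[0.57519536 0.01642341] 0.00034757476505773495 36 [0.57470777 0.01621768 0.32625742] (array([ 0.0019, -0.003 ,  0.0066]), np.float64(0.2501))
```

View pics/t4.png

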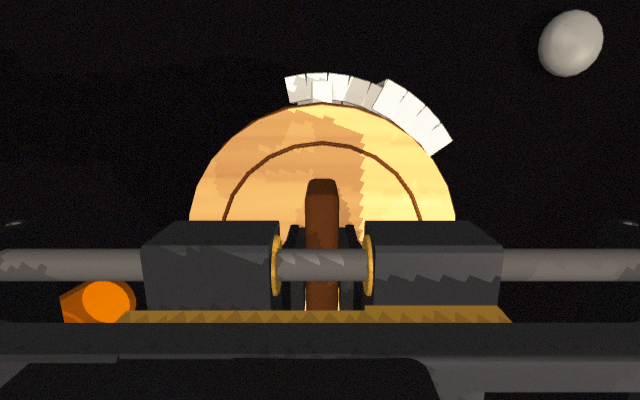

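The lug is at (320,90), inside the open part of the hook, with no contact force. Now twist just above the ledge.

```bash

python3 -m jog '{"translation":[[0.001,-0.002,0.005],[0.001,-0.002,0.006],[0.001,-0.002,0.006],[0.001,-0.002,0.006],[0.001,-0.002,0.006],[0.001,-0.002,0.006],[0.001,-0.002,0.006],[0.001,-0.002,0.006]],"yaw":[0,0.05,0.1,0.15,0.2,0.235,0.25,0.25],"jaw":[1,1,1,1,1,1,1,1]}' 40
python3 - <<'E'
from arc import *
p,R=pose();im=shot("wrist");cv2.imwrite("pics/t5.png",im["pixels"])
c,e,n=arc(im,p,p[2]-.2365);print(c,e,n,p,plan([.5746,.0155],.3165,np.radians(159.5)),ctrl.get_state()["torque"],ctrl.get_state()["ft_force"])
E
```

```text
time: 17.5
position: [0.5746, 0.0158, 0.3248]
tool_rot: [0.557, 3.092, 0.0]
ft_force: [0.9, -0.1, -3.2]
grip_width: 0.153
grip_force: 40.0
[0.57493992 0.01566151] 0.0003346326286215798 30 [0.5745816  0.01583825 0.32484741] (array([-0.0006, -0.0013,  0.0418]), np.float64(0.0004)) [-0.0023427   0.03773844 -0.00132053] [-0.68258012  0.48497705 -4.78382604]
```

```bash

python3 -m jog '{"translation":[[0,-0.001,0.01],[0,-0.001,0.02],[0,-0.001,0.027],[0,-0.001,0.033],[0,-0.001,0.038],[0,-0.001,0.04],[0,-0.001,0.041],[0,-0.001,0.041]],"yaw":[0,0,0,0,0,0,0,0],"jaw":[1,1,1,1,1,1,1,1]}' 40
```

```text
time: 18.55
position: [0.5745, 0.0156, 0.3166]
tool_rot: [0.559, 3.091, 0.0]
ft_force: [0.7, 0.6, -3.3]
grip_width: 0.158
grip_force: 40.0
```

```bash

python3 -m jog '{"translation":[[0,0,0.003],[0,0,0.004],[0,0,0.004],[0,0,0.004]],"yaw":[0,0,0,0],"jaw":[1,1,1,1]}' 40
python3 -m jog '{"translation":[[0,0,0],[0,0,0],[0,0,0],[0,0,0],[0,0,0],[0,0,0],[0,0,-0.1],[0,0,-0.25]],"yaw":[0,0,0,0,0,0,0,0],"jaw":[0.5,0.5,0.5,0.5,0.5,0.5,0.5,0.5]}' 10
python3 -m jog '{"translation":[[-0.1,0,-0.15],[-0.3,0,-0.2],[-0.4,0,-0.2],[-0.4,0,-0.2],[-0.4,0,-0.2]],"yaw":[0,0,0,0,0],"jaw":[0,0,0,0,0]}'
python3 - <<'E'
from h import *
im=shot("wrist");cv2.imwrite("pics/f.png",im["pixels"])
px=im["pixels"].astype(int);v0=[.5746,.0155,np.radians(159.5)]
u=proj(im,[[*v0[:2],.15]])[0];m=np.zeros((400,640),np.uint8);cv2.circle(m,(int(u[0]),int(u[1])),80,1,-1);m[215:]=0
d=(m>0)&(px[...,2]<205)&(px[...,1]<.62*px[...,2]+6)&(px[...,2]>75);d=cv2.morphologyEx(d.astype(np.uint8),cv2.MORPH_OPEN,np.ones((3,3)))
n,l,st,_=cv2.connectedComponentsWithStats(d);d=l==1+np.argmax(st[1:,4])
for z in(.08,.087):
    v,i=fit(im,d,[box(.07,.014,z+.05,z+.086)],v0);print(z,v,np.degrees(v[2]),i)
E
```

```text
time: 19.05
position: [0.5746, 0.0156, 0.3165]
tool_rot: [0.559, 3.091, 0.001]
ft_force: [-3.4, 0.3, 5.8]
grip_width: 0.157
grip_force: 40.0
time: 20.05
position: [0.5741, 0.0157, 0.3654]
tool_rot: [-0.558, -3.089, 0.001]
ft_force: [0.6, -1.1, 1.3]
grip_width: 0.498
grip_force: 0.0
time: 20.68
position: [0.6489, -0.0121, 0.4053]
tool_rot: [-0.558, -3.09, -0.0]
ft_force: [0.6, 0.5, 0.4]
grip_width: 0.961
grip_force: 0.0
0.08 [0.57584404 0.01521415 2.78418867] 159.52225995167728 0.938251057705771
0.087 [0.57695185 0.01482928 2.78248838] 159.42484045593002 0.8844612568971499
```

View pics/f.png

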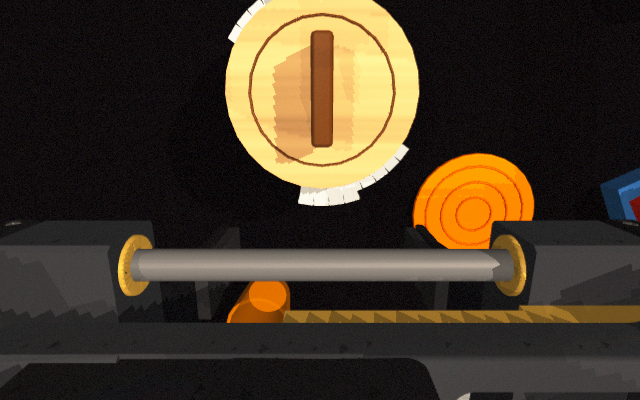

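The tier sits flat at (322,88), its handle points at the notches (159.5°), it is centred within about 1.3 mm, and the rim-height model fits best. The gripper is clear.

```bash
python3 -c "
from bench import ctrl
print(ctrl.close_job())"
```

```text
the job is handed in; nothing more can be done
None
```

The separator is seated in the recess and the top tier is on and locked in both notches; I handed the job in after about 21 s of robot time, but no verdict came back. In the last picture the tier sat flat on the rim and pointed at the notches, about 1 mm off centre, with the gripper clear.

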